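# Hold the signal pen on the test land of a synth board in its jig

### The job

Fold the raised hold-down frame of the test jig fully shut over the synth circuit board, then take the signal pen out of the wooden tool block and hold it upright with its sprung tip on the large ringed round test land of the board, pressing lightly so that the tip is pushed about half-way in, never hard. Finish while still holding the pen steady there: do not let go of it or set it down. Leave the other tools and the tray of knobs where they are.

Things in the scene. Friction and masses are not known exactly. Their poses are not given: they have to be found in the camera images.
- jig: Board test jig, a fixed grey box with a black top plate, 180 mm (x) x 170 mm (y), top plate 50 mm high; origin under its centre, x axis pointing from the front (lip side) to the rear (hinge side), z up. The board lies in a shallow nest on top; two hinge lugs at the rear reach 80 mm high. It does not move.
- frame (a joint): Hinge of the aluminium hold-down frame, rad: 0 = fully shut, level over the board; 1.5 = right up; starts at 0.9 to 1.35. An 8 mm plate, 146 mm wide, 0.3 kg, with a 94 x 94 mm window and four rubber posts below that end on the board when shut. Stiff hinge (friction 0.33 N m): it stays where it is left, about 5 N at the lip moves it. No latch: friction and weight keep it shut.
- frame_hinge (a point): Middle of the frame's hinge line (mid-thickness of its plate), 82 mm behind the jig's centre (jig +x) and 72 mm above the table; the hinge line runs along jig y.
- frame_lip (a point): Middle of the frame's black grip lip, 170 mm from the hinge line, moving with the frame. Lip: 60 mm wide (jig y), 10 mm thick, reaching 14 mm beyond this point; shut, it juts out over the jig's front, 72 mm above the table. The point's axes turn with the frame: z is the normal of its outer (upper) face.
- board: Green circuit board, 100 x 110 x 2 mm, 0.09 kg, lying loose in the nest with 1 mm play, underside 50 mm above the table; origin under its centre, axes as the jig's. Parts on it stand at most 17 mm high, all at least 20 mm from the test land's centre.
- test_land (a point): The marked spot: centre of the big bare round metal land, 9 mm across, inside a white ring 17 mm across, on the board's upper face (52 mm above the table), 10 mm behind and 14 mm to the right (jig -y) of the board's centre. Other lands are 4 mm dots without a ring. At least 33 mm inside the edges of the frame's window.
- block: Wooden tool block, 62 mm (x) x 186 mm (y) x 62 mm high, fixed; origin under its centre. Three 15 mm holes right through, in a row along its y axis at -56, 0 and +56 mm; one tool stands in each, which in which varies.
- pen_grip (a point): Signal pen, 0.07 kg, standing tip-down in a hole: straight black round barrel 16 mm across, metal tail cap, and at the barrel's foot a finger guard disc 28 mm across that rests on the block. Point on the axis, 52 mm above the guard's underside, 42 mm below the pen's top; z points to the tail. Below the guard: nose 12 mm across, 30 mm long, then the sprung tip. Draw it straight up.
- pen_tip (a point): End of the pen's sprung brass tip, 3.6 mm across, on the pen's axis, 102 mm below the grip point when not pressed.
- pen_plunger (a joint): How far the sprung tip is pushed into the pen, in m: 0 = out, 0.008 = all the way in. The spring pushes with 1 N at the start and 4.2 N all the way in (0.4 N per mm).
- driver_mid (a point): Screwdriver standing in another hole of the block: fat waisted grey handle, 23 mm across, reaching 72 mm above the block; point half-way up the handle. Not to be disturbed.
- brush_mid (a point): Small flux brush standing in another hole, bristles up: steel ferrule, flat grey bristles 17 mm wide, reaching 56 mm above the block; point half-way up. Not to be disturbed.
- tray: Low black tray with spare knobs, 90 x 110 x 25 mm, 0.5 kg, loose on the table beyond the work; origin under its centre. Not to be disturbed.
Things that resemble listed ones, but are neither listed nor needed, are in the scene too. What is shaped like the part that bears pen_grip but orange or purple is not meant. Of the things that look like the board, the larger one is meant.

How it is judged:
By the outcome, as a careful person would: the job done as asked, in the order asked, and still so for the second after the job is handed in, while the arm keeps its last pose, push and grip.
It also fails if it takes over 62 s, if anything falls off the work surface, if the arm or the gripper's body presses on something with over 40 N, if the wrist force passes 120 N, or if a joint passes its speed limit or range.

### The arm

A 7-joint arm with a two-finger parallel gripper is mounted at the origin on the work surface. World frame = base frame: x ahead of the robot, y to its left, z up, the work surface at z = 0. Lengths are in mm, angles in rad, forces in N, time in s.
With the tool pointing down it reaches from about 400 to 875 mm from the base axis. Payload 4.4 kg.
Tool frame: the origin (TCP) lies between the finger pads; the fingertips stand 22 mm ahead of it and the grasp point (between the pads) lies 3 mm ahead of it; z points along the fingers, y is the line along which they close (so a half turn about z gives the same grasp; the last joint's range is limited). The gripper opens to 85 mm and grips with 20 to 120 N. Pads are 22 mm wide; open, the fingers measure 114 mm over their backs; the gripper's body (76 mm by 85 mm) begins 54 mm behind the grasp point. The pads swing forward as they close: fully open they stand 13 mm farther back than shut.
Start: joints at [1.11, 0.628, 0.038, 1.517, -0.027, 0.996, -0.02], TCP at [250.033, -600.001, 253.313] pointing down, gripper open.
Joint ranges: [-3.06, 3.06], [-0.37, 2.12], [-1.25, 1.32], [0.18, 2.47], [-1.1, 4.24], [0.23, 1.98], [-2.94, 2.94]. Speed limits (rad/s): [2.57, 2.57, 3.14, 3.14, 3.14, 3.14, 3.14].

### API

Orientations are given as [roll, pitch, yaw] about the fixed x, y, z axes, in that order (R = Rz(yaw) Ry(pitch) Rx(roll)).
In Python, from cell import ctrl gives the robot as it stands.
- The arm moves only by the tool step_arm, never from a script. Its argument "plan" is a list of rows, each an object of numbers: "dx", "dy", "dz": the shift along the tool's x, y, z scaled (see below); "ax", "ay", "az": the turn, a rotation vector about the tool's x, y, z scaled (see below); "gripper": the opening, from 0 (shut) to 1 (fully open). A call has 1 to 20 rows; each row shifts and turns the commanded pose from where the row before left it, along the tool's axes as they then stand; what a row does not reach is not made up. The controller multiplies each number of a shift by 0.3 m and each number of a turn by 90 degrees. A row lasts 1/8 s, in which the tool goes at most 62.5 mm and 10.7 degrees, less where a joint would pass 70% of its speed; a pose out of reach is approached as far as the arm can. A call with a number of a shift or a turn outside -1 to 1 is refused whole. A call with a gripper value outside its range is refused whole. The fingers move at their own pace and stop on an object; the grip force is fixed at half the most. Time passes only in rows, so rows that do not move let the fingers close. It gives the time, the measured TCP pose, the force, the opening and the grip force at its end, in the units of the state.
- ctrl.read_state(): the state, without advancing time (a new reading comes with each control period).
- ctrl.get_image(name): name is "scene" or "top" or "wrist"; returns a dict with "color" (384x512x3 uint8, red, green, blue), "range_z" (384x512 float32, mm along the optical axis (not along the pixel's ray), 0 where there is no reading), "fx", "fy", "cx", "cy" (pixels), "T" (4x4, takes a point from camera to world coordinates); the wrist camera has in their place "T_tool_cam" (4x4, takes a point from camera to tool coordinates, whose origin is the TCP and whose axes are the flange's). Camera axes: x right, y down, z forward; pixel columns grow to the right and rows downward; lengths in mm; the calibration is good to about 2 mm. A picture is of the moment at which its call begins: read the wrist's pose just before it.
- ctrl.finish_job(): hands the job in; it is judged then, once.
The state is a dict: "clock": time; "qpos": joint angles; "qd": joint speeds; "tau": joint torques, N m; "eef_pos": TCP position; "tool_rot": TCP orientation; "force": force on the tool from outside, world axes, zero at the start; "torque": the same for the moment, N m; "width": finger opening in mm; "gripper_force": force on a finger pad.
Only numpy, scipy, OpenCV 4.12 (cv2) and the standard library are available. Lean on these libraries where they do the work, as an engineer would, in place of code of your own. Each camera call takes 0.05 s, during which the arm holds its last target. There are 200 camera calls.

## Working session

There is one attempt and no reset: what is moved stays moved. The work goes in short steps, Python scripts to look and compute and a tool call to move; the robot and the scene stay as the last step left them, time stands still between calls to the robot, and variables do not carry over. Pictures are saved under pics/ and viewed, at most 10 in all, crops included, and the job is handed in when it is done.

Besides the shell and the picture viewer there is one more tool, called after "Request:" as name([rows], argument=value, ...), one row to a line, values as JSON. step_arm: Moves the arm, as the interface text tells. Shifts and turns lie within -1 to 1; 1 stands for 0.3 m of shift or 90 degrees of turn. Its arguments: {"type":"object","properties":{"plan":{"type":"array"}},"required":["plan"]}

```bash
ls; mkdir -p pics
python3 - <<'E'
from cell import ctrl
import cv2,numpy as np
s=ctrl.read_state();print(s['clock'],s['eef_pos'],s['tool_rot'],s['width'])
ims=[]
for n in('scene','top'):
    d=ctrl.get_image(n);np.savez(f'pics/{n}0.npz',**d);ims.append(d['color'])
    print(n,d['fx'],d['cx'],d['cy'],np.round(d['T'],3).tolist())
    cv2.imwrite(f'pics/{n}0.png',cv2.resize(d['color'][:,:,::-1],(800,600)))
E
```

```text
pics
0.0 [ 249.80729996 -599.44482113  252.37407364] [-3.13968395e+00  2.13731261e-06  3.94809310e-01] 85.51260217418513
scene 369.08462004764743 250.90474797973633 191.85054195107801 [[0.383, 0.737, -0.556, 1025.855], [0.924, -0.299, 0.24, -144.312], [0.01, -0.606, -0.796, 677.938], [0.0, 0.0, 0.0, 1.0]]
top 366.6951081652019 252.10987785749128 188.5307092862648 [[-0.017, -0.99, 0.138, 484.123], [-0.999, 0.012, -0.035, 28.215], [0.033, -0.138, -0.99, 977.613], [0.0, 0.0, 0.0, 1.0]]
```

View pics/scene0.png

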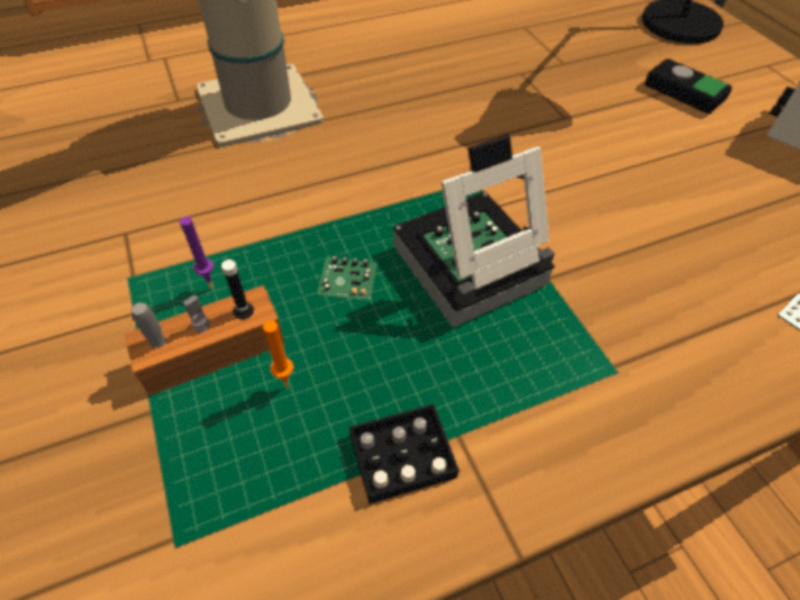

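View pics/top0.png

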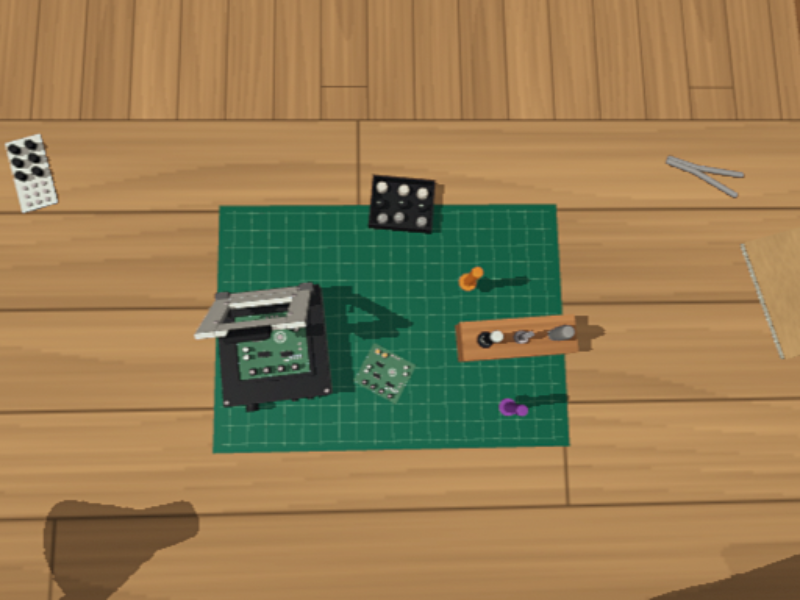

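The scene view shows the raised frame with its black lip at (490,153), and the pen, black with a white cap, at (235,285). In the top view the land is at (280,337), the pen guard at (487,340), the jig's front corners at about (227,403) and (328,392), and the hinge is on the far (+x) side.

```bash
cat > h.py <<'E'
import numpy as np,cv2
def load(n): return dict(np.load(f'pics/{n}.npz'))
def cloud(d,T=None):
    T=d['T'] if T is None else T
    v,u=np.mgrid[:384,:512]; z=d['range_z']
    P=np.stack([(u-d['cx'])/d['fx']*z,(v-d['cy'])/d['fy']*z,z,np.ones_like(z)],-1)@T.T
    P=P[...,:3]; P[z<=0]=np.nan; return P
def ray(d,u,v,h,T=None):
    T=d['T'] if T is None else T
    r=T[:3,:3]@np.array([(u-d['cx'])/d['fx'],(v-d['cy'])/d['fy'],1]);o=T[:3,3]
    return o+r*(h-o[2])/r[2]
E
python3 - <<'E'
from h import *
np.set_printoptions(precision=1,suppress=True)
t=load('top0');s=load('scene0');Pt=cloud(t);Ps=cloud(s)
k=.64
print('land',ray(t,280*k,337*k,52), 'depth',Pt[int(337*k),int(280*k)])
# jig top plate: z 46..56, dark
for P,d,nm in((Pt,t,'top'),(Ps,s,'scene')):
    c=d['color'].astype(int); dark=c.max(-1)<70
    m=dark&(abs(P[...,2]-51)<6)&(P[...,1]>80)&(P[...,1]<420)&(P[...,0]<700)
    X=P[m]; r=cv2.minAreaRect(X[:,:2].astype(np.float32)); print(nm,'plate',r,len(X),np.median(X[:,2])); print(cv2.boxPoints(r))
    m=dark&(P[...,2]>150)&(P[...,1]>50)&(P[...,1]<450)&(P[...,0]<750); 
    if m.sum(): print('lip',m.sum(),P[m].mean(0),P[m].min(0),P[m].max(0))
    # frame: bright gray, z>85
    m=(c.min(-1)>110)&(P[...,2]>85)&(P[...,1]>50)&(P[...,1]<450)&(P[...,0]<800)&(P[...,0]>350)
    X=P[m];mu=np.median(X,0);w,V=np.linalg.eigh(np.cov((X-mu).T)); print('frame',len(X),mu,'normal',V[:,0],w)
    # pen/block
    m=(P[...,2]>57)&(P[...,2]<67)&(P[...,1]<-50)&(P[...,0]<750)&(P[...,0]>350)&(P[...,1]>-400)&(c[...,0]-c[...,2]>40)
    X=P[m]; r=cv2.minAreaRect(X[:,:2].astype(np.float32)); print('block',r,np.median(X[:,2]))
    m=(P[...,2]>72)&(P[...,1]<-50)&(P[...,0]<650)&(P[...,0]>350)&(P[...,1]>-420)
    n,l,st,ce=cv2.connectedComponentsWithStats(m.astype(np.uint8))
    for i in range(1,n):
        if st[i,4]>15: X=P[l==i]; print(' tool',ce[i]/k,st[i,4],X.mean(0),X.max(0),c[l==i].mean(0))
E
```

```text
land [546.5 179.6  52. ] depth [548.  179.7  54.6]
top plate ((535.0756225585938, 192.3314666748047), (178.16542053222656, 170.52012634277344), 5.973075866699219) 2095 51.22217497948395
[[437.6 267.9]
 [455.3  98.3]
 [632.5 116.8]
 [614.8 286.4]]
lip 267 [539.8 191.5 228.8] [528.4 121.5 150.6] [583.8 244.4 239.7]
frame 1064 [577.  198.3 159.7] normal [0.9 0.1 0.5] [   4.3 2206.7 2469.1]
block ((580.05419921875, -202.34326171875), (140.4830322265625, 187.02345275878906), 3.3791344165802) 62.46225816524952
 tool [473.7 275. ] 80 [ 631.3 -123.3  125.4] [ 640.  -117.7  146.6] [183.1 108.8  40.4]
 tool [562.2 332.2] 124 [ 543.  -255.8  120. ] [ 554.1 -249.1  137.5] [117.1 112.7 106.9]
 tool [523.  335.5] 71 [ 540.4 -202.    96.1] [ 550.6 -194.2  121.1] [117.9 110.9 108.6]
 tool [491.9 337.1] 82 [ 536.3 -145.5  133.6] [ 543.9 -140.7  160.4] [132.1 133.7 127. ]
 tool [516.9 408.5] 84 [ 431.4 -179.9  125.8] [ 438.4 -174.8  146.9] [108.   54.7 122.4]
scene plate ((536.0315551757812, 191.84271240234375), (181.03009033203125, 169.7080841064453), 5.579710006713867) 1838 49.29126123229304
[[437.7 267.5]
 [454.2  98.6]
 [634.4 116.2]
 [617.9 285.1]]
lip 432 [542.7 191.9 222.9] [529.5 122.9 161.1] [574.4 243.6 236.7]
frame 2460 [581.1 192.1 148.5] normal [0.9 0.1 0.5] [   1.6 2249.2 2317.7]
block ((575.5138549804688, -202.59756469726562), (136.6778106689453, 186.8162841796875), 2.2139761447906494) 61.028783623208255
 tool [191.1 237.2] 224 [ 434.4 -182.5  113.7] [ 439.6 -175.   144.3] [94.3 45.9 84.7]
 tool [233.7 283.9] 275 [ 541.5 -148.3  121.5] [ 545.6 -140.3  156.9] [74.1 74.6 64.4]
 tool [194.3 311.3] 191 [ 543.6 -203.8   96. ] [ 551.7 -194.2  118.6] [91.9 83.  75.7]
 tool [145.6 321.5] 312 [ 549.9 -258.6  111.7] [ 556.1 -248.4  136.2] [95.3 88.1 77.4]
 tool [273.1 340.8] 241 [ 637.1 -125.6  116.2] [ 641.5 -117.4  145.1] [157.1  75.5   3.1]
```

Request:
step_arm([
  {"az": 0.0935,"dz": -0.13,"gripper": 0},
  {"az": 0.0935,"dz": -0.13,"gripper": 0},
  {"dx": 0.088,"dy": -0.158,"gripper": 0},
  {"dx": 0.088,"dy": -0.158,"gripper": 0},
  {"dx": 0.088,"dy": -0.158,"gripper": 0},
  {"dx": 0.088,"dy": -0.158,"gripper": 0},
  {"dx": 0.088,"dy": -0.158,"gripper": 0},
  {"dx": 0.088,"dy": -0.158,"gripper": 0},
  {"dx": 0.088,"dy": -0.158,"gripper": 0},
  {"dx": 0.088,"dy": -0.158,"gripper": 0},
  {"dx": 0.088,"dy": -0.158,"gripper": 0},
  {"dx": 0.088,"dy": -0.158,"gripper": 0},
  {"dx": 0.088,"dy": -0.158,"gripper": 0},
  {"dx": 0.088,"dy": -0.158,"gripper": 0},
  {"dx": 0.088,"dy": -0.158,"gripper": 0},
  {"dx": 0.088,"dy": -0.158,"gripper": 0},
  {"dx": 0.088,"dy": -0.158,"gripper": 0},
  {"dx": 0.088,"dy": -0.158,"gripper": 0},
])

```text
invalid input
```

Request:
step_arm([
  {"dx": 0,"dy": 0,"dz": -0.13,"ax": 0,"ay": 0,"az": 0.0935,"gripper": 0},
  {"dx": 0,"dy": 0,"dz": -0.13,"ax": 0,"ay": 0,"az": 0.0935,"gripper": 0},
])

```text
clock: 0.35
eef_pos: [249.7, -599.5, 331.3]
tool_rot: [-3.139, 0.001, 0.096]
force: [-1.1, -1.2, 0.7]
width: 51.3
gripper_force: 0.0
```

Request:
step_arm([
  {"dx": 0.088,"dy": -0.158,"dz": 0,"ax": 0,"ay": 0,"az": 0,"gripper": 0},
  {"dx": 0.088,"dy": -0.158,"dz": 0,"ax": 0,"ay": 0,"az": 0,"gripper": 0},
  {"dx": 0.088,"dy": -0.158,"dz": 0,"ax": 0,"ay": 0,"az": 0,"gripper": 0},
  {"dx": 0.088,"dy": -0.158,"dz": 0,"ax": 0,"ay": 0,"az": 0,"gripper": 0},
  {"dx": 0.088,"dy": -0.158,"dz": 0,"ax": 0,"ay": 0,"az": 0,"gripper": 0},
  {"dx": 0.088,"dy": -0.158,"dz": 0,"ax": 0,"ay": 0,"az": 0,"gripper": 0},
  {"dx": 0.088,"dy": -0.158,"dz": 0,"ax": 0,"ay": 0,"az": 0,"gripper": 0},
  {"dx": 0.088,"dy": -0.158,"dz": 0,"ax": 0,"ay": 0,"az": 0,"gripper": 0},
  {"dx": 0.088,"dy": -0.158,"dz": 0,"ax": 0,"ay": 0,"az": 0,"gripper": 0},
  {"dx": 0.088,"dy": -0.158,"dz": 0,"ax": 0,"ay": 0,"az": 0,"gripper": 0},
  {"dx": 0.088,"dy": -0.158,"dz": 0,"ax": 0,"ay": 0,"az": 0,"gripper": 0},
  {"dx": 0.088,"dy": -0.158,"dz": 0,"ax": 0,"ay": 0,"az": 0,"gripper": 0},
  {"dx": 0.088,"dy": -0.158,"dz": 0,"ax": 0,"ay": 0,"az": 0,"gripper": 0},
  {"dx": 0.088,"dy": -0.158,"dz": 0,"ax": 0,"ay": 0,"az": 0,"gripper": 0},
  {"dx": 0.088,"dy": -0.158,"dz": 0,"ax": 0,"ay": 0,"az": 0,"gripper": 0},
  {"dx": 0.088,"dy": -0.158,"dz": 0,"ax": 0,"ay": 0,"az": 0,"gripper": 0},
])

```text
clock: 2.35
eef_pos: [594.2, 198.6, 330.9]
tool_rot: [3.141, 0.001, 0.101]
force: [0.8, 0.2, -0.6]
width: -0.1
gripper_force: 0.0
```

Request:
step_arm([
  {"dx": 0,"dy": 0,"dz": 0.135,"ax": 0,"ay": 0,"az": 0,"gripper": 0},
  {"dx": 0,"dy": 0,"dz": 0.135,"ax": 0,"ay": 0,"az": 0,"gripper": 0},
  {"dx": -0.066,"dy": 0,"dz": 0,"ax": 0,"ay": 0,"az": 0,"gripper": 0},
  {"dx": -0.066,"dy": 0,"dz": 0,"ax": 0,"ay": 0,"az": 0,"gripper": 0},
  {"dx": -0.049,"dy": 0,"dz": 0.03,"ax": 0,"ay": 0,"az": 0,"gripper": 0},
  {"dx": -0.049,"dy": 0,"dz": 0.03,"ax": 0,"ay": 0,"az": 0,"gripper": 0},
  {"dx": -0.042,"dy": 0,"dz": 0.039,"ax": 0,"ay": 0,"az": 0,"gripper": 0},
  {"dx": -0.042,"dy": 0,"dz": 0.039,"ax": 0,"ay": 0,"az": 0,"gripper": 0},
])

```text
clock: 3.35
eef_pos: [500.0, 187.6, 208.6]
tool_rot: [-3.141, -0.001, 0.101]
force: [0.7, 0.5, -0.3]
width: 0.3
gripper_force: 0.5
```

Run:
```python
from cell import ctrl
import cv2
d=ctrl.get_image('scene');cv2.imwrite('pics/s1.png',d['color'][60:260,200:420,::-1])
```

```text
(no output)
```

View pics/s1.png

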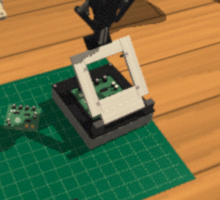

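The crop shows the frame further down, with the closed fingers on its lip at about (103,35), so I'll keep pushing.

Request:
step_arm([
  {"dx": -0.034,"dy": 0,"dz": 0.046,"ax": 0,"ay": 0,"az": 0,"gripper": 0},
  {"dx": -0.034,"dy": 0,"dz": 0.046,"ax": 0,"ay": 0,"az": 0,"gripper": 0},
  {"dx": -0.024,"dy": 0,"dz": 0.052,"ax": 0,"ay": 0,"az": 0,"gripper": 0},
  {"dx": -0.024,"dy": 0,"dz": 0.052,"ax": 0,"ay": 0,"az": 0,"gripper": 0},
  {"dx": -0.013,"dy": 0,"dz": 0.056,"ax": 0,"ay": 0,"az": 0,"gripper": 0},
  {"dx": -0.013,"dy": 0,"dz": 0.056,"ax": 0,"ay": 0,"az": 0,"gripper": 0},
  {"dx": -0.003,"dy": 0,"dz": 0.03,"ax": 0,"ay": 0,"az": 0,"gripper": 0},
  {"dx": 0,"dy": 0,"dz": 0.02,"ax": 0,"ay": 0,"az": 0,"gripper": 0},
  {"dx": 0,"dy": 0,"dz": 0.01,"ax": 0,"ay": 0,"az": 0,"gripper": 0},
])

```text
clock: 4.53
eef_pos: [457.0, 183.3, 98.8]
tool_rot: [3.141, 0.0, 0.101]
force: [-5.6, -1.9, 31.5]
width: -0.1
gripper_force: 15.8
```

Request:
step_arm([
  {"dx": 0,"dy": 0,"dz": -0.03,"ax": 0,"ay": 0,"az": 0,"gripper": 0},
  {"dx": 0,"dy": 0,"dz": -0.17,"ax": 0,"ay": 0,"az": 0,"gripper": 0.4},
  {"dx": 0,"dy": 0.1,"dz": -0.17,"ax": 0,"ay": 0,"az": 0,"gripper": 1},
  {"dx": 0,"dy": 0.2,"dz": -0.03,"ax": 0,"ay": 0,"az": 0,"gripper": 1},
  {"dx": 0,"dy": 0.2,"dz": 0,"ax": 0,"ay": 0,"az": 0,"gripper": 1},
  {"dx": 0,"dy": 0.2,"dz": 0,"ax": 0,"ay": 0,"az": 0,"gripper": 1},
])

```text
clock: 5.28
eef_pos: [478.6, -27.5, 219.7]
tool_rot: [3.141, -0.003, 0.101]
force: [0.4, 0.7, -0.0]
width: 85.2
gripper_force: 0.0
```

Run:
```python
from h import *
from cell import ctrl
s=ctrl.read_state();print(s['clock'],s['eef_pos'],s['tool_rot'],np.round(s['qpos'],2))
w=ctrl.get_image('wrist');print(w['T_tool_cam'].round(2).tolist())
np.savez('pics/top1.npz',**ctrl.get_image('top'));t=load('top1')
P=cloud(t);c=t['color'].astype(int)
m=(c.min(-1)>100)&(P[...,2]>66)&(P[...,1]>80)&(P[...,1]<300)&(P[...,0]>420)&(P[...,0]<660)&(P[...,2]<110)
X=P[m];A=np.c_[X[:,:2]-[535.5,192],np.ones(len(X))];print('frame plane',len(X),np.linalg.lstsq(A,X[:,2],rcond=None)[0])
cv2.imwrite('pics/t1.png',np.hstack([cv2.resize(t['color'][170:270,130:230],(400,400)),cv2.resize(w['color'],(400,300))[:0] if 0 else cv2.resize(t['color'][170:270,280:380],(400,400),interpolation=cv2.INTER_CUBIC)])[:,:,::-1])
```

```text
5.275 [478.56734715 -27.53702516 219.69197189] [ 3.14123970e+00 -2.61278882e-03  1.01355630e-01] [ 0.08  0.44 -0.11  2.02  0.07  0.69 -1.55]
[[-0.0, -0.95, -0.31, 80.85], [1.0, -0.0, 0.0, -1.05], [-0.0, -0.31, 0.95, -120.67], [0.0, 0.0, 0.0, 1.0]]
frame plane 2442 [-2.41149265e-04  9.79327207e-04  7.69055138e+01]
```

View pics/t1.png

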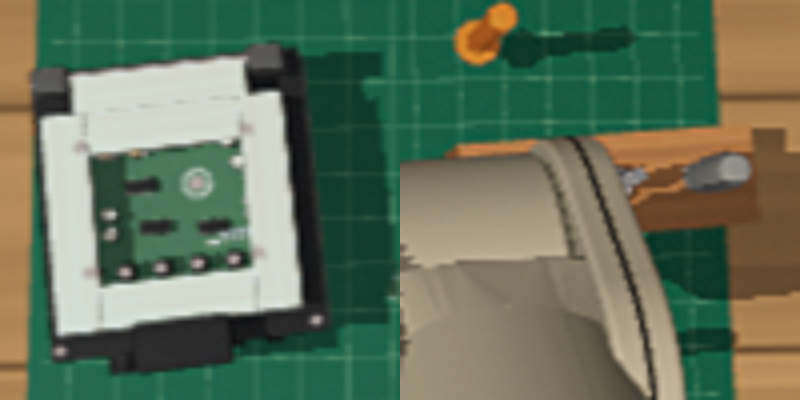

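Frame is level at 77 mm, so it is fully shut. The land's ring is at (197,183) in the left crop. Next I go above the pen.

Request:
step_arm([
  {"dx": 0.054,"dy": 0.139,"dz": -0.034,"ax": 0,"ay": 0,"az": 0,"gripper": 1},
  {"dx": 0.054,"dy": 0.139,"dz": -0.034,"ax": 0,"ay": 0,"az": 0,"gripper": 1},
  {"dx": 0.054,"dy": 0.139,"dz": -0.034,"ax": 0,"ay": 0,"az": 0,"gripper": 1},
  {"dx": 0,"dy": 0,"dz": 0,"ax": 0,"ay": 0,"az": -0.1075,"gripper": 1},
  {"dx": 0,"dy": 0,"dz": 0,"ax": 0,"ay": 0,"az": -0.1075,"gripper": 1},
  {"dx": 0,"dy": 0,"dz": 0,"ax": 0,"ay": 0,"az": -0.1075,"gripper": 1},
  {"dx": 0,"dy": 0,"dz": 0,"ax": 0,"ay": 0,"az": -0.1075,"gripper": 1},
  {"dx": 0,"dy": 0,"dz": 0,"ax": 0,"ay": 0,"az": -0.1075,"gripper": 1},
  {"dx": 0,"dy": 0,"dz": 0,"ax": 0,"ay": 0,"az": -0.1075,"gripper": 1},
  {"dx": 0,"dy": 0,"dz": 0,"ax": 0,"ay": 0,"az": -0.1075,"gripper": 1},
  {"dx": 0,"dy": 0,"dz": 0,"ax": 0,"ay": 0,"az": -0.1075,"gripper": 1},
  {"dx": 0,"dy": 0,"dz": 0,"ax": 0,"ay": 0,"az": -0.1075,"gripper": 1},
])

```text
clock: 6.88
eef_pos: [539.1, -145.0, 249.7]
tool_rot: [3.141, 0.0, 1.626]
force: [0.0, -0.2, 0.2]
width: 85.5
gripper_force: 0.0
```

```bash
cat >> h.py <<'E'
from scipy.spatial.transform import Rotation as Ro
def wristT(s,w):
    T=np.eye(4);T[:3,:3]=Ro.from_euler('xyz',s['tool_rot']).as_matrix();T[:3,3]=s['eef_pos'];return T@w['T_tool_cam']
E
python3 - <<'E'
from h import *
from cell import ctrl
np.set_printoptions(precision=1,suppress=True)
s=ctrl.read_state();print(s['clock'],s['eef_pos'],s['tool_rot'],np.round(s['qpos'],2))
w=ctrl.get_image('wrist');T=wristT(s,w);np.savez('pics/w1.npz',**{**w,'T':T})
P=cloud(w,T);c=w['color'].astype(int)
cv2.imwrite('pics/w1.png',w['color'][:,:,::-1])
m=(P[...,2]>72)&(P[...,2]<165)&(abs(P[...,0]-540)<40)&(abs(P[...,1]+147)<30)
X=P[m]
for a in range(72,165,8):
    Y=X[(X[:,2]>=a)&(X[:,2]<a+8)]
    if len(Y):print(a,len(Y),Y.mean(0),Y.min(0),Y.max(0))
m=(abs(P[...,2]-62)<4)&(c[...,0]-c[...,2]>40)
print(cv2.minAreaRect(P[m][:,:2].astype(np.float32)),np.median(P[m][:,2]))
E
```

```text
6.875 [ 539.1 -145.   249.7] [3.1 0.  1.6] [ 0.6  0.5 -0.5  1.8  0.3  0.9 -0.1]
72 30 [ 536.6 -141.3   76.8] [ 528.9 -147.5   72.6] [ 544.1 -139.2   79.9]
80 33 [ 536.6 -141.    84.1] [ 529.2 -146.3   80.1] [ 544.  -139.3   87.9]
88 32 [ 536.8 -140.9   92.2] [ 529.3 -145.2   88.5] [ 543.8 -139.3   95.8]
96 35 [ 536.6 -140.9  100.1] [ 529.5 -144.5   96.9] [ 543.7 -139.1  103.6]
104 44 [ 536.8 -141.4  108.4] [ 529.  -147.   104.5] [ 544.7 -139.2  111.7]
112 40 [ 536.8 -140.9  116.1] [ 529.2 -145.9  112.2] [ 544.5 -139.   119.8]
120 48 [ 537.  -141.1  123.9] [ 529.4 -145.7  120. ] [ 544.3 -139.5  128. ]
128 49 [ 536.7 -141.   131.9] [ 529.  -147.   128.2] [ 544.1 -139.2  135.7]
136 56 [ 536.5 -140.9  139.7] [ 529.1 -146.3  136.2] [ 544.  -139.1  143.5]
144 57 [ 536.8 -140.9  148.1] [ 528.9 -146.2  144.1] [ 544.7 -139.1  151.9]
152 340 [ 536.8 -146.2  156. ] [ 529.  -154.8  152.1] [ 544.6 -139.   158.4]
((574.22314453125, -201.2647705078125), (130.49822998046875, 186.3930206298828), 3.2826943397521973) 62.21533945407964
```

View pics/w1.png

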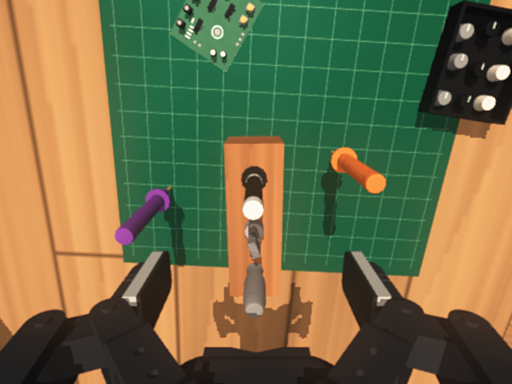

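The wrist view shows the pen upright at (253,208), centred between the open fingers with clear space on either side. I'll descend, centre and grip.

Request:
step_arm([
  {"dx": -0.006,"dy": -0.008,"dz": 0.12,"ax": 0,"ay": 0,"az": 0,"gripper": 1},
  {"dx": 0,"dy": 0,"dz": 0.12,"ax": 0,"ay": 0,"az": 0,"gripper": 1},
  {"dx": 0,"dy": 0,"dz": 0.12,"ax": 0,"ay": 0,"az": 0,"gripper": 1},
  {"dx": 0,"dy": 0,"dz": 0.082,"ax": 0,"ay": 0,"az": 0,"gripper": 0.6},
  {"dx": 0,"dy": 0,"dz": 0,"ax": 0,"ay": 0,"az": 0,"gripper": 0},
  {"dx": 0,"dy": 0,"dz": 0,"ax": 0,"ay": 0,"az": 0,"gripper": 0},
  {"dx": 0,"dy": 0,"dz": 0,"ax": 0,"ay": 0,"az": 0,"gripper": 0},
  {"dx": 0,"dy": 0,"dz": 0,"ax": 0,"ay": 0,"az": 0,"gripper": 0},
])

```text
clock: 7.92
eef_pos: [537.6, -147.3, 117.9]
tool_rot: [3.139, 0.001, 1.62]
force: [-0.4, 0.2, 4.5]
width: 14.8
gripper_force: 58.5
```

Request:
step_arm([
  {"dx": 0,"dy": 0,"dz": -0.05,"ax": 0,"ay": 0,"az": 0,"gripper": 0},
  {"dx": 0,"dy": 0,"dz": -0.08,"ax": 0,"ay": 0,"az": 0,"gripper": 0},
  {"dx": 0,"dy": 0,"dz": -0.1,"ax": 0,"ay": 0,"az": 0,"gripper": 0},
  {"dx": 0,"dy": 0,"dz": -0.1,"ax": 0,"ay": 0,"az": 0,"gripper": 0},
  {"dx": 0,"dy": 0,"dz": -0.1,"ax": 0,"ay": 0,"az": 0,"gripper": 0},
  {"dx": 0.163,"dy": 0.017,"dz": 0,"ax": 0,"ay": 0,"az": 0,"gripper": 0},
  {"dx": 0.163,"dy": 0.017,"dz": 0,"ax": 0,"ay": 0,"az": 0,"gripper": 0},
  {"dx": 0.163,"dy": 0.017,"dz": 0,"ax": 0,"ay": 0,"az": 0,"gripper": 0},
  {"dx": 0.163,"dy": 0.017,"dz": 0,"ax": 0,"ay": 0,"az": 0,"gripper": 0},
  {"dx": 0.163,"dy": 0.017,"dz": 0,"ax": 0,"ay": 0,"az": 0,"gripper": 0},
])

```text
clock: 9.18
eef_pos: [549.7, 99.7, 246.5]
tool_rot: [3.141, 0.0, 1.621]
force: [0.5, 1.1, -1.2]
width: 14.6
gripper_force: 58.4
```

Run:
```python
from h import *
from cell import ctrl
np.set_printoptions(precision=2,suppress=True)
s=ctrl.read_state();print(s['clock'],s['eef_pos'],s['tool_rot'],s['width'],s['force'])
w=ctrl.get_image('wrist');T=wristT(s,w);np.savez('pics/w2.npz',**{**w,'T':T})
for nm,d in(('wrist',load('w2')),('top',load('top1'))):
    P=cloud(d);c=d['color'].astype(int)
    # bright unsaturated pixels near expected land
    L=np.array([546.7,179.3]);R=np.array([[ray(d,u,v,52)[:2] for u in range(512)] for v in range(384)])
    near=np.linalg.norm(R-L,axis=-1)<15
    m=near&((c.max(-1)-c.min(-1))<0.25*c.max(-1))&(c.min(-1)>90)
    v,u=np.nonzero(m);X=R[m].astype(np.float32);cc,r=cv2.minEnclosingCircle(X)
    print(nm,len(u),'px',u.mean(),v.mean(),'mean',X.mean(0),'circle',cc,r)
im=w['color'][:,:,::-1];cv2.imwrite('pics/w2.png',im)
```

```text
9.175 [549.7   99.7  246.47] [3.14 0.   1.62] 14.56726493322524 [ 0.52  1.12 -1.23]
wrist 257 px 256.6031128404669 95.50972762645914 mean [546.32 181.22] circle (546.2190551757812, 181.19073486328125) 9.63076400756836
top 54 px 178.72222222222223 215.33333333333334 mean [547.4  180.78] circle (547.2374267578125, 180.35760498046875) 10.394745826721191
```

View pics/w2.png

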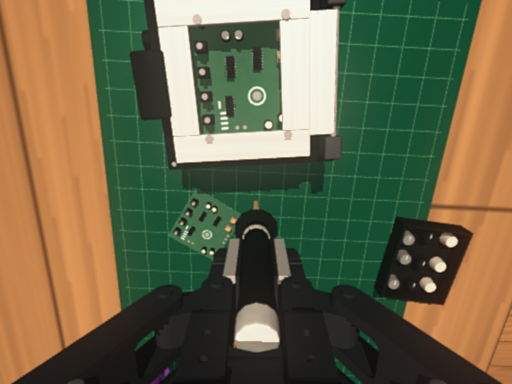

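The wrist view shows the pen held straight, with its tip at (256,204), and the ringed land at (257,96) inside the window. I'll measure tip and pen tilt from this same picture.

Run:
```python
from h import *
np.set_printoptions(precision=2,suppress=True)
d=load('w2');P=cloud(d);c=d['color'].astype(int)
br=(c[...,0]-c[...,2]>30)&(np.mgrid[:384,:512][0]>192)&(np.mgrid[:384,:512][0]<212)&(abs(np.mgrid[:384,:512][1]-256)<7)
v,u=np.nonzero(br);print(len(u),v.min(),[ (r,u[v==r].mean()) for r in np.unique(v)])
for r in np.unique(v)[:3]: print('tip ray',ray(d,u[v==r].mean(),r,140.6),P[r,int(round(u[v==r].mean()))])
print('T',d['T'][:3,3])
m=(abs(P[...,0]-549)<14)&(abs(P[...,1]-100)<20)&(P[...,2]>130)&(P[...,2]<300)
X=P[m]
for a in range(136,300,12):
    Y=X[(X[:,2]>=a)&(X[:,2]<a+12)]
    if len(Y):print(a,len(Y),(Y.min(0)+Y.max(0))/2,Y.min(0),Y.max(0))
```

```text
38 200 [(np.int64(200), np.float64(255.0)), (np.int64(201), np.float64(255.5)), (np.int64(202), np.float64(255.0)), (np.int64(203), np.float64(255.0)), (np.int64(204), np.float64(255.0)), (np.int64(205), np.float64(255.0)), (np.int64(206), np.float64(255.0)), (np.int64(207), np.float64(255.5)), (np.int64(208), np.float64(255.5))]
tip ray [548.78 101.51 140.6 ] [550.68  51.8   -0.53]
tip ray [549.22 100.68 140.6 ] [549.59 101.44 142.7 ]
tip ray [548.86  99.8  140.6 ] [548.79 101.63 145.68]
T [545.74 181.3  367.13]
136 9 [549.21 101.4  144.88] [548.02 101.09 142.68] [550.4  101.71 147.08]
148 15 [549.21 101.4  152.25] [548.04 100.96 148.05] [550.38 101.84 156.45]
160 14 [548.79 103.29 164.48] [546.62 102.29 161.28] [550.95 104.3  167.68]
184 672 [549.52 102.51 193.22] [536.14  91.06 190.52] [562.9  113.95 195.92]
196 208 [548.15 105.94 201.96] [538.92 100.66 196.02] [557.37 111.22 207.9 ]
208 246 [549.79 104.46 214.02] [541.97 100.44 208.06] [557.62 108.47 219.98]
220 358 [549.36 106.96 226.02] [535.81 101.24 220.07] [562.91 112.68 231.98]
232 737 [549.24 107.81 238.  ] [535.53 102.64 232.01] [562.95 112.97 243.98]
244 923 [549.25 107.57 250.  ] [535.53 102.24 244.01] [562.97 112.91 256.  ]
256 1393 [549.   102.61 262.01] [535.02  90.15 256.02] [562.98 115.07 268.  ]
268 1713 [549.01 101.87 274.  ] [535.04  88.44 268.  ] [562.99 115.3  280.  ]
280 1935 [549.05 105.97 286.01] [535.1   93.1  280.02] [563.   118.83 292.  ]
292 1155 [549.   112.85 296.  ] [535.01 106.12 292.01] [562.99 119.57 300.  ]
```

Request:
step_arm([
  {"dx": 0.1345,"dy": 0.002,"dz": 0,"ax": 0,"ay": 0,"az": 0,"gripper": 0},
  {"dx": 0.1345,"dy": 0.002,"dz": 0,"ax": 0,"ay": 0,"az": 0,"gripper": 0},
  {"dx": 0,"dy": 0,"dz": 0.1,"ax": 0,"ay": 0,"az": 0,"gripper": 0},
  {"dx": 0,"dy": 0,"dz": 0.1,"ax": 0,"ay": 0,"az": 0,"gripper": 0},
  {"dx": 0,"dy": 0,"dz": 0.05,"ax": 0,"ay": 0,"az": 0,"gripper": 0},
  {"dx": 0,"dy": 0,"dz": 0.02,"ax": 0,"ay": 0,"az": 0,"gripper": 0},
  {"dx": 0,"dy": 0,"dz": 0,"ax": 0,"ay": 0,"az": 0,"gripper": 0},
])

```text
clock: 10.1
eef_pos: [547.4, 179.0, 165.0]
tool_rot: [3.141, -0.0, 1.62]
force: [0.2, -0.8, -1.5]
width: 14.4
gripper_force: 58.5
```

Run:
```python
from h import *
from cell import ctrl
np.set_printoptions(precision=2,suppress=True)
s=ctrl.read_state();print(s['clock'],s['eef_pos'],s['tool_rot'],s['width'],s['force'])
w=ctrl.get_image('wrist');d={**w,'T':wristT(s,w)};np.savez('pics/w3.npz',**d)
sc=ctrl.get_image('scene');np.savez('pics/s3.npz',**sc)
def crop(d,x,k,r=40):
    q=np.linalg.inv(d['T'])@np.r_[x,1];u,v=int(d['fx']*q[0]/q[2]+d['cx']),int(d['fy']*q[1]/q[2]+d['cy']);print('origin',u-r,v-r)
    return cv2.resize(d['color'][v-r:v+r,u-r:u+r],(k,k),interpolation=cv2.INTER_CUBIC)
L=[546.5,180.6,55]
cv2.imwrite('pics/c3.png',np.hstack([crop(d,L,400),crop(sc,L,400)])[:,:,::-1])
```

```text
10.1 [547.36 178.99 165.02] [ 3.14 -0.    1.62] 14.38510972925073 [ 0.19 -0.79 -1.53]
origin 215 158
origin 259 119
```

View pics/c3.png

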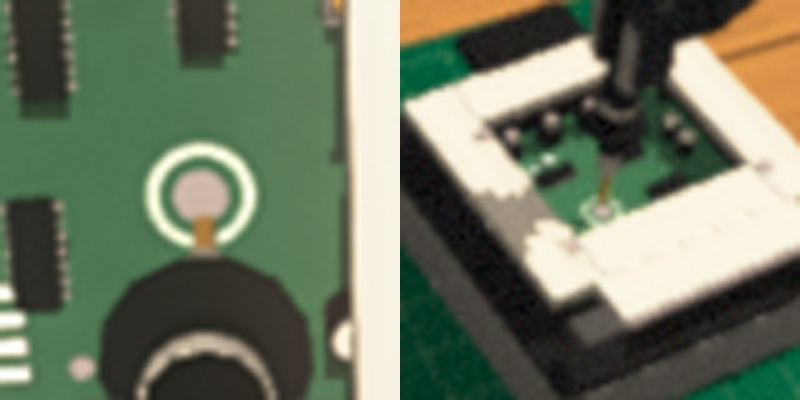

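In the wrist crop the tip ends at (205,216) and the land's centre is at (201,195), so the tip is just above the land. The scene crop agrees.

Run:
```python
from h import *
np.set_printoptions(precision=2,suppress=True)
d=load('w3');px=lambda x,y:(215+(x+.5)/5-.5,158+(y+.5)/5-.5)
print('land',ray(d,*px(201,195),52))
for h in(58,59.5,61): print('tip far edge at',h,ray(d,*px(205,216),h))
P=cloud(d)
c=d['color'].astype(int);V,U=np.mgrid[:384,:512]
m=(c[...,0]-c[...,2]>30)&(abs(U-256)<3)&(V>199)&(V<210)
print(P[m][np.argsort(P[m][:,2])][:6])
g=P[(abs(P[...,2]-112)<4)&(abs(P[...,0]-547)<16)&(abs(P[...,1]-180)<16)];print('guard',g.min(0),g.max(0))
```

```text
land [546.22 181.29  52.  ]
tip far edge at 58 [546.96 179.78  58.  ]
tip far edge at 59.5 [546.94 180.31  59.5 ]
tip far edge at 61 [546.92 180.84  61.  ]
[[549.3  172.83  51.17]
 [549.24 173.99  51.88]
 [549.01 178.51  52.19]
 [545.69 178.46  52.5 ]
 [548.17 178.62  52.59]
 [547.34 178.64  52.77]]
guard [533.85 170.26 109.76] [560.73 193.06 115.93]
```

Request:
step_arm([
  {"dx": 0.0075,"dy": -0.0025,"dz": 0,"ax": 0,"ay": 0,"az": 0,"gripper": 0},
  {"dx": 0,"dy": 0,"dz": 0.0167,"ax": 0,"ay": 0,"az": 0,"gripper": 0},
  {"dx": 0,"dy": 0,"dz": 0,"ax": 0,"ay": 0,"az": 0,"gripper": 0},
  {"dx": 0,"dy": 0,"dz": 0,"ax": 0,"ay": 0,"az": 0,"gripper": 0},
])

```text
clock: 10.7
eef_pos: [546.1, 181.1, 159.4]
tool_rot: [-3.141, 0.0, 1.621]
force: [-0.2, -0.2, -1.1]
width: 14.5
gripper_force: 58.5
```

Request:
step_arm([
  {"dx": 0,"dy": 0,"dz": 0,"ax": 0,"ay": 0,"az": 0,"gripper": 0},
])

```text
clock: 10.82
eef_pos: [546.2, 181.2, 159.6]
tool_rot: [3.141, -0.0, 1.621]
force: [0.3, 0.2, -1.0]
width: 14.5
gripper_force: 58.5
```

Request:
step_arm([
  {"dx": 0,"dy": 0,"dz": 0,"ax": 0,"ay": 0,"az": 0,"gripper": 0},
])

```text
clock: 10.95
eef_pos: [546.3, 181.1, 159.5]
tool_rot: [3.141, -0.0, 1.621]
force: [-0.5, 0.8, -0.3]
width: 14.9
gripper_force: 58.5
```

Request:
step_arm([
  {"dx": 0,"dy": 0,"dz": 0.01,"ax": 0,"ay": 0,"az": 0,"gripper": 0},
  {"dx": 0,"dy": 0,"dz": 0,"ax": 0,"ay": 0,"az": 0,"gripper": 0},
])

```text
clock: 11.2
eef_pos: [546.4, 181.3, 156.5]
tool_rot: [3.141, -0.0, 1.621]
force: [0.0, 0.1, 0.7]
width: 14.6
gripper_force: 58.5
```

Request:
step_arm([
  {"dx": 0,"dy": 0,"dz": 0,"ax": 0,"ay": 0,"az": 0,"gripper": 0},
])

```text
clock: 11.32
eef_pos: [546.4, 181.3, 156.6]
tool_rot: [3.141, -0.0, 1.621]
force: [0.0, 0.1, -0.3]
width: 14.4
gripper_force: 58.5
```

Request:
step_arm([
  {"dx": 0,"dy": 0,"dz": 0.005,"ax": 0,"ay": 0,"az": 0,"gripper": 0},
  {"dx": 0,"dy": 0,"dz": 0,"ax": 0,"ay": 0,"az": 0,"gripper": 0},
])

```text
clock: 11.58
eef_pos: [546.3, 181.3, 155.0]
tool_rot: [3.141, -0.0, 1.621]
force: [0.7, 0.1, 0.2]
width: 14.5
gripper_force: 58.5
```

Request:
step_arm([
  {"dx": 0,"dy": 0,"dz": 0,"ax": 0,"ay": 0,"az": 0,"gripper": 0},
])

```text
clock: 11.7
eef_pos: [546.4, 181.3, 155.1]
tool_rot: [3.141, -0.0, 1.621]
force: [0.2, 0.7, 1.3]
width: 14.4
gripper_force: 58.5
```

Request:
step_arm([
  {"dx": 0,"dy": 0,"dz": 0.0033,"ax": 0,"ay": 0,"az": 0,"gripper": 0},
  {"dx": 0,"dy": 0,"dz": 0,"ax": 0,"ay": 0,"az": 0,"gripper": 0},
])

```text
clock: 11.95
eef_pos: [546.3, 181.3, 154.1]
tool_rot: [3.141, -0.0, 1.621]
force: [0.3, 0.5, 1.2]
width: 14.4
gripper_force: 58.5
```

Run:
```python
from h import *
from cell import ctrl
np.set_printoptions(precision=2,suppress=True)
f=[];z=[]
for i in range(50):
    w=ctrl.get_image('wrist');s=ctrl.read_state();f.append(s['force']);z.append(s['eef_pos'])
f=np.array(f);print(s['clock'],f.mean(0),f.std(0)/7,np.mean(z,0))
d={**w,'T':wristT(s,w)};P=cloud(d);d3=load('w3');P3=cloud(d3)
for p,zz in((P3,165.02),(P,np.mean(z,0)[2])):
    g=p[(abs(p[...,2]-(zz-52.5))<4)&(abs(p[...,0]-547)<16)&(abs(p[...,1]-180)<16)];print('guard',g.min(0),g.max(0),np.median(g[:,2])-zz)
sc=ctrl.get_image('scene')
a=cv2.resize(d['color'][158:238,215:295],(400,400),interpolation=cv2.INTER_CUBIC)
b=cv2.resize(sc['color'][119:199,259:339],(400,400),interpolation=cv2.INTER_CUBIC)
cv2.imwrite('pics/c4.png',np.hstack([a,b])[:,:,::-1])
```

```text
14.45 [1.06 0.41 1.43] [0.08 0.08 0.06] [546.25 181.2  154.05]
guard [533.85 170.26 109.76] [560.73 193.06 116.45] -51.82345174283432
guard [532.71 172.23  97.88] [559.61 195.61 105.44] -51.83265880849274
```

View pics/c4.png

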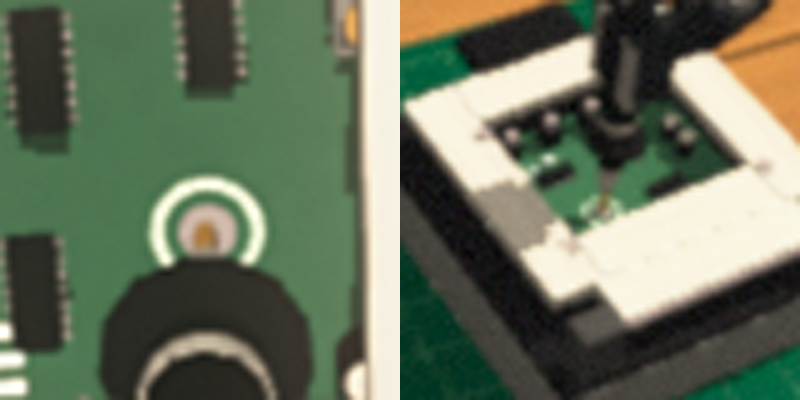

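The tip is standing on the land at (205,228), inside the ring. The press is about 2.4 N, roughly 3.7 mm in, and the pen hasn't slipped in the grip. I'm handing in.

```bash
python3 -c "
from cell import ctrl
print(ctrl.finish_job())"
```

```text
the job is handed in; nothing more can be done
None
```

I handed the job in with the frame fully shut and the pen held upright on the ringed land, its tip pressed in about 3.7 mm (roughly 2.4 N), at about 14.5 s of the 62 s; no verdict came back.

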